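# Tip a feeder tray so grinding balls run in single file into the groove

## Robot

A 6-joint arm with a two-finger parallel gripper is mounted at the origin on a cart in front of the work surface, level with it; the furniture and walls round the work are solid. World frame = base frame: x ahead of the robot, y to its left, z up, the work surface at z = 0. Lengths are in mm, angles in rad, forces in N, time in s.
With the tool pointing down it reaches from about 400 to 925 mm from the base axis. Payload 12.5 kg.
Tool frame: the origin (TCP) lies midway between the tips of the shut fingers; the grasp point (between the pads) lies env.grasp_offset behind it (env.grasp_offset is the distance from the TCP to the grasp point, in mm); x points along the fingers, y is the direction in which the jaws open and shut, and the axes are right-handed (so a half turn about x gives the same grasp; the last joint's range is limited). The gripper opens to 95 mm and grips with 3 to 60 N. Pads are 20 mm wide; open, the fingers measure 119 mm over their backs; the gripper's body (75 mm by 180 mm) begins 59 mm behind the grasp point.
Start: joints at [1.11, 0.491, 1.559, -0, 1.092, -0.106], TCP at [217.111, 586.097, 214.661] pointing down, gripper open.
Joint ranges: [-3.1, 3.1], [-0.84, 2.19], [0.05, 2.79], [-1.13, 4.28], [0.06, 2.93], [-2.69, 2.69]. Speed limits (rad/s): [2.22, 2.22, 2.79, 3.14, 3.14, 3.14].

## Interface

Orientations are given as [roll, pitch, yaw] about the fixed x, y, z axes, in that order (R = Rz(yaw) Ry(pitch) Rx(roll)).
In Python, from cell import env gives the robot as it stands.
- The arm moves only by the tool apply_moves, never from a script. Its arguments are lists of equal length, an entry for each row: "offset": the shift along the world's x, y, z in units of 25 mm (1.0 is 25 mm), a list of three; "yaw": the turn about the world's z in units of 6 degrees (1.0 is 6 degrees); "jaw": the closure, from -1 (fully open) to 1 (shut), so that 0 is half open. A call has 1 to 20 rows; each row is the pose to reach, as a shift and turn from the pose measured when the call began; what a row does not reach only later rows make up. A row lasts 1/8 s, in which the tool goes at most 62.5 mm and 10.7 degrees, less where a joint would pass 70% of its speed; a pose out of reach is approached as far as the arm can. A call with a gripper value outside its range is refused whole. The fingers move at their own pace and stop on an object; the grip force is fixed at half the most. Time passes only in rows, so rows that repeat a pose let the fingers close. It gives the time, the measured TCP pose, the force and the opening at its end, in the units of the state.
- env.state(): the state, without advancing time (a new reading comes with each control period).
- env.read_camera(name): name is "scene" or "top" or "wrist"; returns a dict with "frame" (420x560x3 uint8, red, green, blue), "fx", "fy", "cx", "cy" (pixels), "xyz" and "rotation" of the camera in the world; the wrist camera has in their place "hand_eye" (4x4, takes a point from camera to tool coordinates, whose origin is the TCP and whose axes are the tool frame's). Camera axes: x right, y down, z forward; pixel columns grow to the right and rows downward; lengths in mm; the calibration is good to about 2 mm. A picture is of the moment at which its call begins: read the wrist's pose just before it. There is no depth.
- env.job_done(): hands the job in, once; it reports no verdict.
The state is a dict: "t": time; "joints": joint angles; "qvel": joint speeds; "tau": joint torques, N m; "eef_pos": TCP position; "tcp_rot": TCP orientation; "ft_force": force on the tool from outside, world axes, zero at the start; "moment": the same for the moment, N m; "opening": opening from 0.0 (shut) to 1.0 (fully open).
Only numpy, scipy, OpenCV 4.12 (cv2) and the standard library are available. Lean on these libraries where they do the work, as an engineer would, in place of code of your own. Each camera call takes 0.05 s, during which the arm holds its last target.

## Task

Two small tilting feeders stand on the bench, one holding three large steel grinding balls and the other three small ones. Take the tray with the large balls by its black ball knob and tip it up until all three have run along its guide rail and lie in single file in the groove, then lower the tray back down onto its rest and let go. Leave the tray with the small balls as it is.

Things in the scene. Friction and masses are not known exactly. Their poses are not given: they have to be found in the camera images.
- large_feeder: Feeder with the large balls: aluminium base plate 232 x 96 mm screwed to the bench, with a tilting tray and a groove. Origin on the bench under the middle of the tray's hinge. +x: level, the way the balls run, tray to groove; +y: left of it. Hinge axis parallel to y, 46 mm up. Grey open tray, 76 mm wide, reaches back to x = -101 mm. A slanted guide rail on its floor leads to a gate 28 mm wide at the -y side.
- large_groove (a point): Middle of the fixed V-groove of the large feeder, at the height of the centre of a ball lying there (feeder x = 37, y = -21, z = 50 mm). Groove 28 mm wide, 74 mm long from the hinge to its end stop, open above, sloping down 0.12 rad to the stop; the three balls fill 60 mm of it.
- large_tray (a joint): Tilt of the large-ball tray, rad: 0 = down on its rest, grows as the knob end is lifted, stop at 0.5. Damped hinge, no spring; the tray (about 150 g) sinks back when let go. At 0 the floor slopes 0.10 rad back from the groove, so the balls lie at the back wall; at 0.3 to 0.45 they run into the groove within two seconds.
- large_knob (a point): Centre of the black ball knob, 22 mm in diameter, on an 8 mm stem at the free end of the large-ball tray. With the tray down it lies at feeder x = -133, y = 0, z = 67 mm (21 mm above the hinge axis); it moves with the tray in an arc about the hinge axis. It is free above and on both y sides and may pivot between fingers that close along y.
- small_feeder: Feeder with the small balls: aluminium base plate 232 x 96 mm screwed to the bench, with a tilting tray and a groove. Origin on the bench under the middle of the tray's hinge. +x: level, the way the balls run, tray to groove; +y: left of it. Hinge axis parallel to y, 46 mm up. Grey open tray, 76 mm wide, reaches back to x = -101 mm. Leave it alone.
- small_tray (a joint): Tilt of the small-ball tray, rad, 0 = down on its rest; leave it down.
- large_ball_1_center (a point): Centre of a large steel grinding ball, 20 mm in diameter, 33 g.
- large_ball_2_center (a point): Centre of a large steel grinding ball, 20 mm in diameter, 33 g.
- large_ball_3_center (a point): Centre of a large steel grinding ball, 20 mm in diameter, 33 g.

How it is judged (in metres and radians):
On the way:
1. the large-ball tray is tipped up (more than 0.15 rad) (value of joint large_tray above 0.15 rad), for 0.1 s.
At the end, for the whole second after the job is handed in: All three large balls lie in the groove of their own feeder (centres between 4 and 76 mm past the hinge, within 8 mm of the groove's centre line, 35 to 66 mm above the bench), and the large-ball tray is back down (within 0.05 rad of its rest) (x of large_ball_1_center in the frame of large_feeder between 0.004 and 0.076 m and y of large_ball_1_center in the frame of large_feeder between -0.029 and -0.013 m and z of large_ball_1_center in the frame of large_feeder between 0.035 and 0.066 m and x of large_ball_2_center in the frame of large_feeder between 0.004 and 0.076 m and y of large_ball_2_center in the frame of large_feeder between -0.029 and -0.013 m and z of large_ball_2_center in the frame of large_feeder between 0.035 and 0.066 m and x of large_ball_3_center in the frame of large_feeder between 0.004 and 0.076 m and y of large_ball_3_center in the frame of large_feeder between -0.029 and -0.013 m and z of large_ball_3_center in the frame of large_feeder between 0.035 and 0.066 m and value of joint large_tray below 0.05 rad); the robot touches nothing.
It fails at once if the small-ball tray is lifted more than 0.08 rad (value of joint small_tray above 0.08 rad).
It also fails if it takes over 32 s, if anything falls off the work surface, if the arm or the gripper's body presses on something with over 40 N, if the wrist force passes 120 N, or if a joint passes its speed limit or range.

## Working session

There is one attempt and no reset: what is moved stays moved. The work goes in short steps, Python scripts to look and compute and a tool call to move; the robot and the scene stay as the last step left them, time stands still between calls to the robot, and variables do not carry over. Pictures are saved under pics/ and viewed, and the job is handed in when it is done.

Besides the shell and the picture viewer there is one more tool, called by a JSON object that holds its "name" and its "arguments". apply_moves: Moves the arm, as the interface text tells. Its arguments: {"type":"object","properties":{"offset":{"type":"array"},"yaw":{"type":"array"},"jaw":{"type":"array"}},"required":["offset","yaw","jaw"]}

```bash
mkdir -p pics; ls
python3 - <<'E'
from cell import env
import cv2,json,numpy as np
s=env.state();print({k:np.round(v,3).tolist() for k,v in s.items()}, env.grasp_offset)
for n in("scene","top","wrist"):
    d=env.read_camera(n);cv2.imwrite(f"pics/{n}0.png",d["frame"][:,:,::-1])
    print(n,{k:np.round(v,4).tolist() for k,v in d.items() if k!="frame"})
    np.savez(f"{n}0.npz",**d)
E
```

```text
pics
{'t': 0.0, 'joints': [1.11, 0.492, 1.559, -0.0, 1.092, -0.106], 'qvel': [0.0, -0.003, 0.0, 0.002, 0.002, 0.0], 'tau': [-0.002, -61.263, -25.818, 0.069, 0.048, -0.0], 'eef_pos': [217.007, 585.859, 214.069], 'tcp_rot': [-1.641, 1.57, -1.996], 'ft_force': [-0.74, 0.364, -0.465], 'moment': [-0.026, 0.01, -0.021], 'opening': 1.0} 18.8
scene {'fx': 410.6089, 'fy': 410.6089, 'cx': 287.2655, 'cy': 203.6813, 'xyz': [160.4918, -603.311, 809.3447], 'rotation': [-2.3694, -0.0053, -0.5507]}
top {'fx': 458.9216, 'fy': 458.9216, 'cx': 276.3938, 'cy': 212.5405, 'xyz': [412.6875, -18.4889, 1107.8755], 'rotation': [-3.0362, -0.0017, -1.5436]}
wrist {'fx': 291.4723, 'fy': 291.4723, 'cx': 276.2104, 'cy': 210.3045, 'hand_eye': [[-0.0011, -0.2643, 0.9645, -170.5646], [1.0, 0.0002, 0.0012, 1.1152], [-0.0005, 0.9645, 0.2643, -73.8843], [0.0, 0.0, 0.0, 1.0]]}
```

View pics/scene0.png

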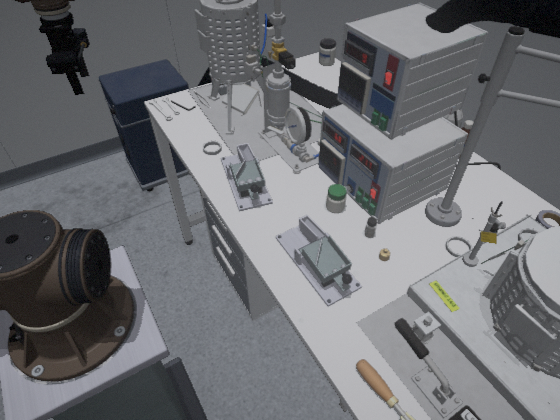

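View pics/top0.png

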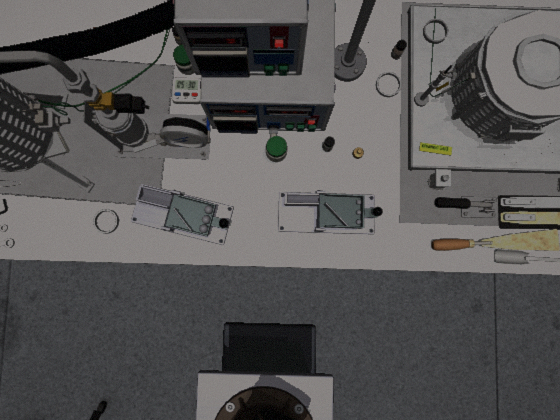

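View pics/wrist0.png

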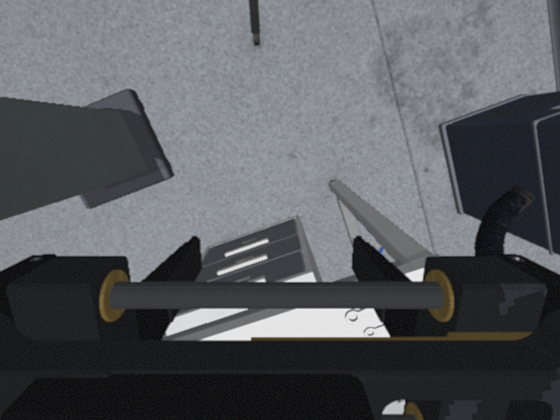

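The scene and top views show both feeders: the top view has them at about (183,214) and (327,212), with knobs at (223,223) and (377,211). I'll enlarge these to tell the balls apart.

Run:
```python
import cv2,numpy as np
t=cv2.imread("pics/top0.png")
a=cv2.resize(t[178:248,125:245],None,fx=6,fy=6,interpolation=cv2.INTER_CUBIC);cv2.imwrite("pics/topA.png",a)
a=cv2.resize(t[178:248,270:390],None,fx=6,fy=6,interpolation=cv2.INTER_CUBIC);cv2.imwrite("pics/topB.png",a)
t=cv2.imread("pics/scene0.png")
a=cv2.resize(t[135:215,210:290],None,fx=7,fy=7,interpolation=cv2.INTER_CUBIC);cv2.imwrite("pics/scA.png",a)
```

```text
(no output)
```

View pics/topA.png

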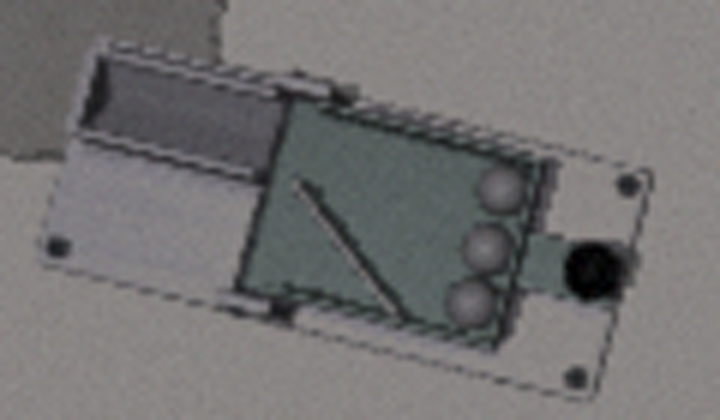

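View pics/topB.png

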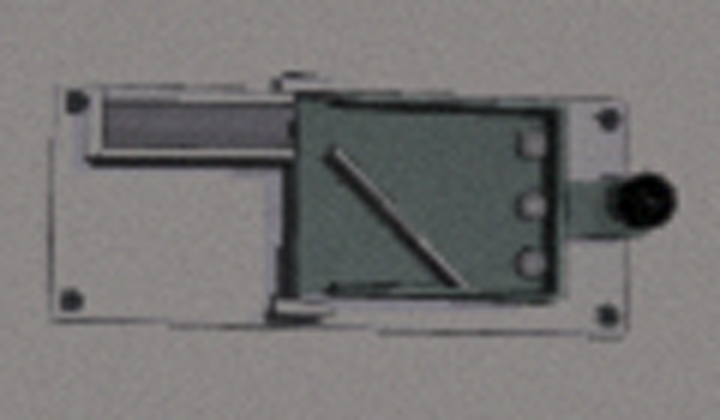

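View pics/scA.png

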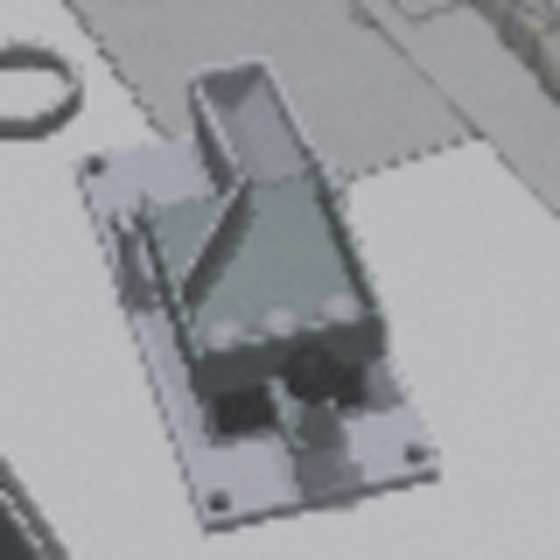

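Left feeder A (top view) has the clearly larger balls. The knob is at crop (592,270) in the top view and (314,373) in the scene crop. The corner screws are at (628,186), (58,247), (575,378) in the top crop and (415,453), (95,165), (219,500) in the scene crop.

```bash
cat > h.py <<'E'
import numpy as np
from scipy.spatial.transform import Rotation as R
def ray(d,uv):
    r=R.from_euler("xyz",d["rotation"]).as_matrix()
    v=r@np.array([(uv[0]-d["cx"])/d["fx"],(uv[1]-d["cy"])/d["fy"],1]);return np.array(d["xyz"]),v/np.linalg.norm(v)
def tri(rs):
    A=sum(np.eye(3)-np.outer(v,v) for o,v in rs);b=sum((np.eye(3)-np.outer(v,v))@o for o,v in rs)
    p=np.linalg.solve(A,b);return p,[np.linalg.norm((np.eye(3)-np.outer(v,v))@(p-o)) for o,v in rs]
def plane(r,z): o,v=r;return o+v*(z-o[2])/v[2]
E
python3 - <<'E'
from h import *
T=np.load("top0.npz");S=np.load("scene0.npz")
ft=lambda u,v:((u+.5)/6-.5+125,(v+.5)/6-.5+178)
fs=lambda u,v:((u+.5)/7-.5+210,(v+.5)/7-.5+135)
pts=dict(knob=((592,270),(314,373)),s_br=((575,378),(219,500)),s_tr=((628,186),(415,453)),s_bl=((58,247),(95,165)))
P={}
for k,(a,b) in pts.items():
    p,e=tri([ray(T,ft(*a)),ray(S,fs(*b))]);P[k]=p;print(k,p.round(1),np.round(e,1))
    if k!="knob":print("   top@z5",plane(ray(T,ft(*a)),5).round(1),"scene@5",plane(ray(S,fs(*b)),5).round(1))
d=P["s_bl"]-P["s_br"];print("yaw",np.degrees(np.arctan2(d[1],d[0])),np.linalg.norm(d))
d=P["s_tr"]-P["s_br"];print("yaw-y",np.degrees(np.arctan2(d[1],d[0]))+90,np.linalg.norm(d))
print("knob@67",plane(ray(T,ft(592,270)),67),plane(ray(S,fs(314,373)),67))
E
```

```text
knob [497.  102.4  69.7] [0.7 0.7]
s_br [458.4 114.2  11.7] [0.7 0.7]
   top@z5 [458.  115.3   5. ] scene@5 [461.6 120.    5. ]
s_tr [535.4  96.1  12.9] [0.4 0.4]
   top@z5 [535.9  97.1   5. ] scene@5 [539.4 102.9   5. ]
s_bl [505.  323.1  11. ] [0.6 0.6]
   top@z5 [504.9 325.2   5. ] scene@5 [508.  329.8   5. ]
yaw 77.44269441797839 213.96135728945396
yaw-y 76.73463450324957 79.03808479793311
knob@67 [496.54892747 103.01731198  67.        ] [498.88860282 104.73994624  67.        ]
```

Run:
```python
from h import *
from cell import env
s=env.state();M=R.from_euler("xyz",s["tcp_rot"]).as_matrix();print(M.round(3))
a=np.degrees(np.arctan2(M[1,1],M[0,1]));print("tool y angle",a)
for t in(167.1,-12.9):
    d=(t-a+180)%360-180;print(d,d/6, "j6",s["joints"][5])
k=np.array([497.2,103.2,68.5]);tcp=k-[0,0,env.grasp_offset]
print("offset units to grasp",(tcp-s["eef_pos"])/25)
```

```text
[[-0.     0.347  0.938]
 [-0.001  0.938 -0.347]
 [-1.    -0.001 -0.   ]]
tool y angle 69.67467104343123
97.42532895656876 16.237554826094794 j6 -0.10562695285174892
-82.57467104343124 -13.762445173905206 j6 -0.10562695285174892
offset units to grasp [ 11.20783775 -19.30883777  -6.5808143 ]
```

{"name": "apply_moves", "arguments": {"offset": [[3,-5,-0.5],[6,-10,-1],[11.2,-19.3,-1.8],[11.2,-19.3,-1.8],[11.2,-19.3,-1.8],[11.2,-19.3,-1.8],[11.2,-19.3,-1.8],[11.2,-19.3,-1.8],[11.2,-19.3,-1.8],[11.2,-19.3,-1.8],[11.2,-19.3,-1.8],[11.2,-19.3,-1.8],[11.2,-19.3,-1.8],[11.2,-19.3,-1.8]], "yaw": [-2,-4,-6,-8,-10,-12,-13.76,-13.76,-13.76,-13.76,-13.76,-13.76,-13.76,-13.76], "jaw": [-1,-1,-1,-1,-1,-1,-1,-1,-1,-1,-1,-1,-1,-1]}}

```text
t: 1.9
eef_pos: [496.8, 104.1, 169.3]
tcp_rot: [-1.748, 1.57, 2.741]
ft_force: [-0.3, 0.6, -0.3]
opening: 1.0
```

Run:
```python
from h import *
from cell import env
import cv2
s=env.state();d=env.read_camera("wrist");cv2.imwrite("pics/w1.png",cv2.resize(d["frame"][:,:,::-1],(784,588)))
np.savez("w1.npz",pos=s["eef_pos"],rot=s["tcp_rot"],**d);print(s["t"],s["eef_pos"],s["tcp_rot"])
```

```text
1.9 [496.80943179 104.06892163 169.32160556] [-1.74785567  1.57011133  2.74076151]
```

View pics/w1.png

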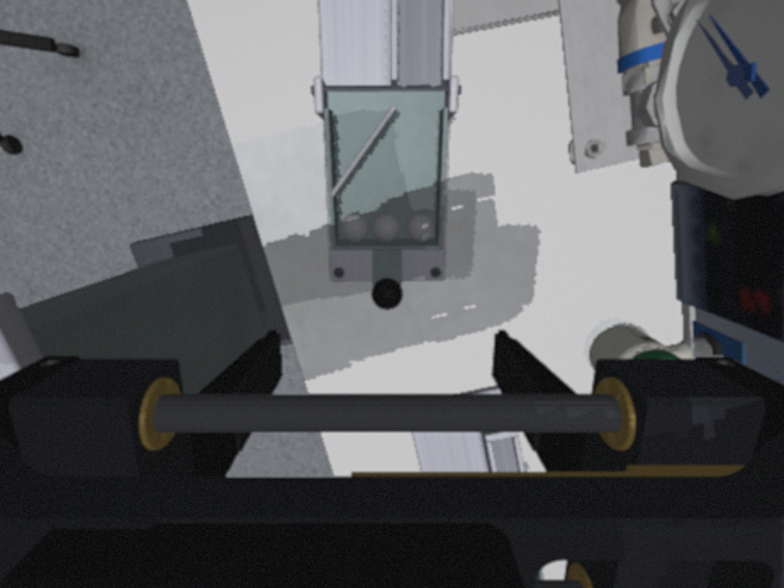

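The wrist view shows the feeder aligned with the fingers and the knob at (387,293), with the three large balls at the back wall. I'll cross-check the knob using all three views.

Run:
```python
from h import *
T=np.load("top0.npz");S=np.load("scene0.npz");W=np.load("w1.npz")
ft=lambda u,v:((u+.5)/6-.5+125,(v+.5)/6-.5+178)
fs=lambda u,v:((u+.5)/7-.5+210,(v+.5)/7-.5+135)
M=np.eye(4);M[:3,:3]=R.from_euler("xyz",W["rot"]).as_matrix();M[:3,3]=W["pos"]
C=M@W["hand_eye"]
def wr(u,v):
    x=np.array([((u+.5)/1.4-.5-W["cx"])/W["fx"],((v+.5)/1.4-.5-W["cy"])/W["fy"],1]);q=C[:3,:3]@x;return C[:3,3],q/np.linalg.norm(q)
t,s,w=ray(T,ft(592,270)),ray(S,fs(314,373)),wr(387,293)
for c in([t,s,w],[t,w],[s,w]):p,e=tri(c);print(p.round(1),np.round(e,1))
a,b=plane(wr(339,272),8),plane(wr(435,271.5),8);d=b-a;print(a,b,np.degrees(np.arctan2(d[1],d[0]))+90)
g=M[:3,1];print("tool y",np.degrees(np.arctan2(g[1],g[0])))
p=tri([t,s,w])[0];print("offs",(p-[0,0,18.8]-W["pos"])/25)
```

```text
[497.8 104.5  66.5] [1.8 1.2 1.3]
[497.3 103.9  58.9] [0.1 0.1]
[498.5 105.5  66.4] [0.7 0.7]
[459.5559635 116.9936097   8.       ] [537.37593913  99.75528167   8.        ] 77.5097867035694
tool y -12.82117718726713
offs [ 0.03827961  0.01700131 -4.86327564]
```

{"name": "apply_moves", "arguments": {"offset": [[0.04,0,-1.5],[0.04,0.01,-3],[0.04,0.02,-4.2],[0.04,0.02,-4.84],[0.04,0.02,-4.84],[0.04,0.02,-4.84],[0.04,0.02,-4.84],[0.04,0.02,-4.84],[0.04,0.02,-4.84],[0.04,0.02,-4.84],[0.04,0.02,-4.84],[0.04,0.02,-4.84],[0.04,0.02,-4.84],[0.04,0.02,-4.84]], "yaw": [0,0,0,0,0,0,0,0,0,0,0,0,0,0], "jaw": [-1,-1,-1,-1,-1,0,0.4,1,1,1,1,1,1,1]}}

```text
t: 3.7
eef_pos: [496.8, 104.6, 48.2]
tcp_rot: [-1.472, 1.568, 3.016]
ft_force: [-5.1, 2.6, 2.9]
opening: 0.212
```

Run:
```python
from cell import env
import cv2
s=env.state();d=env.read_camera("wrist");cv2.imwrite("pics/w2.png",d["frame"][:,:,::-1])
print(s["t"],s["eef_pos"],s["opening"]*95,s["ft_force"])
```

```text
3.7 [496.8414197  104.59871614  48.17317959] 20.17437182252643 [-5.12044024  2.60018797  2.91840725]
```

View pics/w2.png

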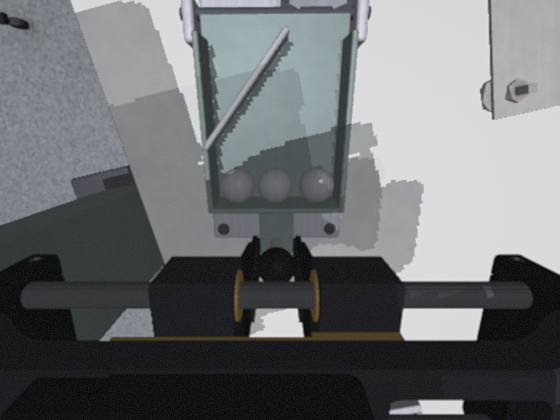

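Gripped: the opening is 20 mm on the 22 mm ball. Now I'll lift along the arc.

{"name": "apply_moves", "arguments": {"offset": [[0.01,0.05,0.26],[0.02,0.11,0.53],[0.04,0.18,0.78],[0.06,0.27,1.04],[0.08,0.37,1.29],[0.11,0.47,1.54],[0.13,0.57,1.72],[0.15,0.67,1.91],[0.15,0.67,1.91],[0.15,0.67,1.91],[0.15,0.67,1.91],[0.15,0.67,1.91],[0.15,0.67,1.91],[0.15,0.67,1.91],[0.15,0.67,1.91],[0.15,0.67,1.91]], "yaw": [0,0,0,0,0,0,0,0,0,0,0,0,0,0,0,0], "jaw": [1,1,1,1,1,1,1,1,1,1,1,1,1,1,1,1]}}

```text
t: 5.75
eef_pos: [500.5, 121.4, 95.9]
tcp_rot: [-1.468, 1.568, 3.021]
ft_force: [-3.5, 2.4, -1.8]
opening: 0.215
```

Run:
```python
from cell import env
import cv2,numpy as np
s=env.state();d=env.read_camera("wrist");e=env.read_camera("scene")["frame"][:,:,::-1]
cv2.imwrite("pics/w3.png",np.hstack([cv2.resize(d["frame"][:,:,::-1],(400,300)),cv2.resize(e[135:215,203:297],(352,300),interpolation=cv2.INTER_CUBIC)]))
print(s["t"],s["eef_pos"],s["opening"]*95,s["ft_force"])
```

```text
5.75 [500.52263303 121.3565145   95.90688998] 20.409982240385737 [-3.46682003  2.37264836 -1.8032816 ]
```

View pics/w3.png

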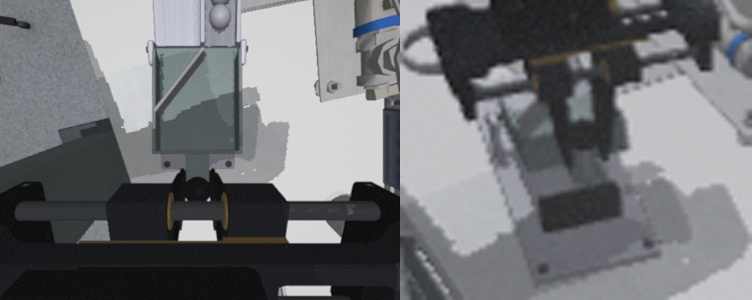

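The tray is tipped up and empty, and balls are in the groove at (220,0–20) in the left panel. The third is out of frame, so I'll check it in the top view before lowering.

Run:
```python
from cell import env
import cv2,numpy as np
e=env.read_camera("top")["frame"][:,:,::-1];w=env.read_camera("wrist")["frame"][:,:,::-1]
cv2.imwrite("pics/w4.png",np.hstack([cv2.resize(e[178:248,125:245],(480,280),interpolation=cv2.INTER_CUBIC),cv2.resize(w[0:90,210:310],(311,280))]))
```

```text
(no output)
```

View pics/w4.png

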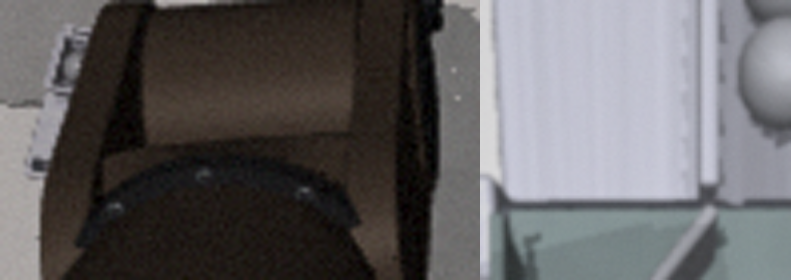

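The top view is mostly blocked by the arm, but one ball shows at the end stop, (70,70). The wrist view shows two more behind it, and the tray is empty. I'll lower along the same arc and let go.

{"name": "apply_moves", "arguments": {"offset": [[-0.02,-0.1,-0.19],[-0.04,-0.2,-0.37],[-0.07,-0.3,-0.62],[-0.09,-0.4,-0.87],[-0.11,-0.49,-1.13],[-0.13,-0.56,-1.38],[-0.14,-0.62,-1.65],[-0.15,-0.67,-1.9],[-0.15,-0.67,-1.91],[-0.15,-0.67,-1.91],[-0.15,-0.67,-1.91],[-0.15,-0.67,-1.91],[-0.15,-0.67,-1.91],[-0.15,-0.67,-1.91],[-0.15,-0.67,-1.91],[-0.15,-0.67,-1.91],[-0.15,-0.67,-1.91]], "yaw": [0,0,0,0,0,0,0,0,0,0,0,0,0,0,0,0,0], "jaw": [1,1,1,1,1,1,1,1,1,1,1,0.4,0,-0.4,-0.8,-0.8,-0.8]}}

```text
t: 8.07
eef_pos: [496.8, 104.6, 48.2]
tcp_rot: [-1.472, 1.568, 3.017]
ft_force: [0.1, -0.2, -0.2]
opening: 0.767
```

Run:
```python
from cell import env
import cv2,numpy as np
s=env.state();d=env.read_camera("wrist")
cv2.imwrite("pics/w5.png",d["frame"][:,:,::-1])
print(s["t"],s["eef_pos"],s["opening"]*95,s["ft_force"])
```

```text
8.075 [496.82043386 104.60528587  48.15896933] 72.86581753617382 [ 0.11656238 -0.17434941 -0.15046864]
```

View pics/w5.png

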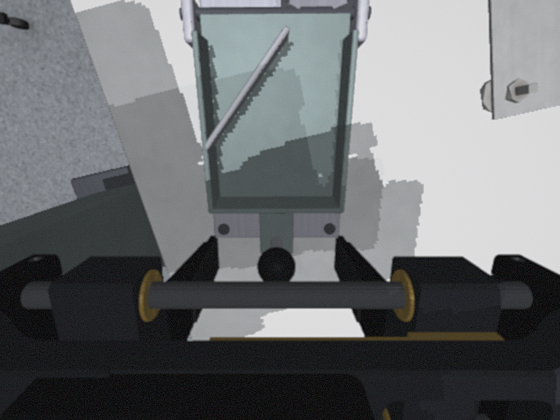

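The fingers are clear of the knob at (276,264), and the tray is down and empty. Next I'll retreat straight up, then toward -y to clear the view.

{"name": "apply_moves", "arguments": {"offset": [[0,0,1.5],[0,0,3],[0,0,5],[0,0,7],[0,-2,8],[0,-4,8],[0,-6,8],[0,-8,8],[0,-10,8],[0,-10,8],[0,-10,8],[0,-10,8]], "yaw": [0,0,0,0,0,0,0,0,0,0,0,0], "jaw": [-0.8,-0.8,-0.8,-0.8,-0.8,-0.8,-0.8,-0.8,-0.8,-0.8,-0.8,-0.8]}}

```text
t: 9.62
eef_pos: [496.8, -144.3, 248.2]
tcp_rot: [-1.52, 1.568, 2.97]
ft_force: [-0.2, 0.4, 0.3]
opening: 0.901
```

Run:
```python
from cell import env
import cv2,numpy as np
s=env.state();e=env.read_camera("top")["frame"][:,:,::-1];w=env.read_camera("scene")["frame"][:,:,::-1]
cv2.imwrite("pics/w6.png",np.hstack([cv2.resize(e[178:248,125:245],(480,280),interpolation=cv2.INTER_CUBIC),cv2.resize(w[135:215,210:290],(280,280),interpolation=cv2.INTER_CUBIC)]))
print(s["t"],s["ft_force"])
```

```text
9.625 [-0.19390341  0.37672707  0.34500428]
```

View pics/w6.png

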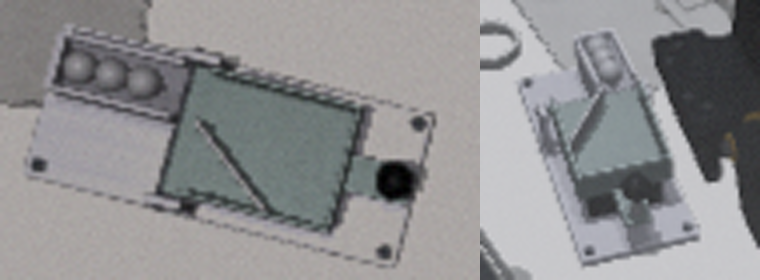

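Three balls lie in single file in the groove at (78,67), (111,75) and (144,83). The knob at (395,180) is at the same pixel as before the lift, so the tray is down.

```bash
python3 -c "
from cell import env
env.job_done();print(env.state()['t'])"
```

```text
the job is handed in; nothing more can be done
the job is handed in; nothing more can be done
```

I took the large-ball tray by its knob and tipped it to about 0.38 rad by the planned arc. All three balls ran into the groove. I then lowered the tray onto its rest, let go and backed off, and handed the job in at about 9.6 s of the 32 s.

**Last checks:** The final top and scene views show three balls in single file against the end stop, with the tray empty. The knob is back at the same pixel as before the lift. The force on the tool was about zero, and I never moved the arm down near the small-ball tray.

**Disagreements:**
- **Knob height:** the camera pairs gave 59 to 70 mm. The top and wrist pair (59 mm) was the weakest. I used 67 mm, which matches the text.
- **Grip width:** the fingers read about 20 mm on the 22 mm knob, so the grip was slightly off-centre, but it held.

I did not look at the small-ball tray again after the move.

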